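# Lay an upended storage box down and push it home in its row

## Task

The green-lidded storage box has been left standing on its end: tip it over by pushing with the fingers so that it lies on its base with the lid on top, then push it along the table until its end is squarely up against the steel end stop, in the free place beside the box that already lies there. Only push it: do not pinch, lift or carry it, and leave the other things where they are.

Things in the scene. Friction and masses are not known exactly. Their poses are not given: they have to be found in the camera images.
- box: The upended box: clear plastic, flat green lid, 180 mm long, 100 wide, 80 high when lying; 0.3 to 0.55 kg, lid fixed. It stands on an end; origin: the centre of that end. Own z: along its length (up while it stands); own x: from lid to base (level while it stands, towards the stop; down once it lies); own y: its width. Pushed high on the lid it overbalances at about 24 degrees and falls onto its base; pushed lower it slides.
- box_center (a point): The middle of the box (90 mm from either end, 40 mm from lid and base, 50 mm from the sides), axes as box. At the start it is 270 to 330 mm in front of the stop's face, within 20 mm of the middle of the free place, turned at most 0.2 rad from the stop's own x.
- box_head (a point): The centre of the box's other end: the top end while it stands (180 mm up), the end that leads towards the stop once it lies.
- box_lid (a point): The centre of the outside of the box's lid, a flat 180 x 100 mm face.
- stop: Fixed dark steel end stop: an upright plate 310 mm wide, 110 high, 4 thick, its foot and gussets behind it. Origin: on the table, on the face the boxes come up against, at the middle of the free place. Own x: level, square into the face, the way the box is to be pushed (roughly to the robot's right); own y: along the plate (roughly away from the robot), which spans -70 to +240 mm; z up.
- row_box: A storage box of the same make that already lies on its base, lid up (180 x 100 x 80 mm high), with its end at the stop, centred about 170 mm along the stop's own y. Origin: the centre of its underside; own x along its length towards the stop. Leave it alone.
- shampoo: White plastic bottle, 56 mm across, 165 mm tall, upright, loose; origin under its centre. To be left alone, like the next five.
- spray_can: Aluminium can, 52 mm across, 150 mm tall, upright; origin under its centre.
- cream_jar: White jar, 64 mm across, 70 mm tall; origin under its centre.
- tape_roll: Cardboard ring, 84 mm across, 48 mm tall, lying flat; origin under its centre.
- soap_carton: Cardboard carton 85 x 55 x 35 mm high; origin under its centre.
- dust_brush: Flat wooden-handled brush lying on the table; origin on its underside.
There are look-alikes about, which are no part of the job. Leave any orange or purple look-alike of the box alone.

How it is judged:
By the outcome, as a careful person would: the job done as asked, in the order asked, and still so for the second after the job is handed in, with the robot touching nothing.
It also fails if it takes over 43 s, if anything falls off the work surface, if the arm or the gripper's body presses on something with over 40 N, if the wrist force passes 120 N, or if a joint passes its speed limit or range.

## Robot

A 6-joint arm with a two-finger parallel gripper is mounted at the origin on the work surface. World frame = base frame: x ahead of the robot, y to its left, z up, the work surface at z = 0. Lengths are in m, angles in rad, forces in N, time in s.
With the tool pointing down it reaches from about 0.35 to 0.775 m from the base axis. Payload 7.3 kg.
Tool frame: the origin (TCP) lies at the centre of the arm's flange, where the gripper is bolted on; the fingertips stand 178 mm ahead of it and the grasp point (between the pads) lies 159 mm ahead of it; z points along the fingers, y is the line along which they close (so a half turn about z gives the same grasp; the last joint's range is limited). The gripper opens to 92 mm and grips with 3 to 60 N. Pads are 19 mm wide; open, the fingers measure 130 mm over their backs; the gripper's body (75 mm by 190 mm) begins 47 mm behind the grasp point.
Start: joints at [1.044, 0.342, 1.524, -0, 1.275, -0.146], TCP at [0.195, 0.487, 0.405] pointing down, gripper open.
Joint ranges: [-2.53, 2.53], [-0.77, 2.02], [0.04, 2.7], [-1, 4.14], [0.28, 2.66], [-3.11, 3.11]. Speed limits (rad/s): [2.57, 2.57, 3.14, 3.14, 3.14, 3.14].

## Interface

Orientations are given as [roll, pitch, yaw] about the fixed x, y, z axes, in that order (R = Rz(yaw) Ry(pitch) Rx(roll)).
In Python, from cell import telemetry, vision, ticket gives the robot as it stands.
- The arm moves only by the shell command python3 -m crank 'ROWS' [FORCE]. ROWS is JSON, a list of rows, each a list of 5 numbers: the gripper command: -1 is shut, 1 is fully open, values between are in proportion, then the shift along the tool's x, y, z in mm, then the turn about the tool's z in rad. In form: [[fingers, dx, dy, dz, roll], ...]. A call has 1 to 12 rows; each row is the pose to reach, as a shift and turn from the pose commanded when the call began, along the tool's axes at that moment; what a row does not reach only later rows make up. A row lasts 1/12 s, in which the tool goes at most 41.7 mm and 7.16 degrees, less where a joint would pass 70% of its speed; a pose out of reach is approached as far as the arm can. A call with a gripper value outside its range is refused whole. The fingers move at their own pace and stop on an object; FORCE is the grip in N (left out, the last holds). Time passes only in rows, so rows that repeat a pose let the fingers close. It gives the time, the measured TCP pose, the force, the opening and the grip force at its end, in the units of the state.
- telemetry.observe(): the state, without advancing time (a new reading comes with each control period).
- vision.read_camera(name): name is "scene" or "top" or "wrist"; returns (picture, depth): 480x640x3 uint8, red, green, blue; 480x640 float32, m along the optical axis (not along the pixel's ray), 0 where there is no reading.
- vision.get_calibration(name): a dict with "camera_matrix" (3x3 intrinsics, pixels), "rvec" (rotation vector, rad) and "tvec" (3), from world to camera coordinates, as OpenCV has them. Camera axes: x right, y down, z forward; pixel columns grow to the right and rows downward; lengths in m; the calibration is good to about 2 mm. A picture is of the moment at which its call begins: read the wrist's pose just before it. get_calibration takes no time and is no camera call; for the wrist camera it gives the pose at the moment of the call.
- ticket.hand_in(): hands the job in; it is judged then, once.
The state is a dict: "time": time; "qpos": joint angles; "qvel": joint speeds; "joint_efforts": joint torques, N m; "tool_pos": TCP position; "tool_rot": TCP orientation; "contact_force": force on the tool from outside, world axes, zero at the start; "torque": the same for the moment, N m; "opening": finger opening in m; "grip_force": force on a finger pad.
Only numpy, scipy, OpenCV 4.12 (cv2) and the standard library are available. Lean on these libraries where they do the work, as an engineer would, in place of code of your own. Each camera call takes 0.05 s, during which the arm holds its last target. There are 200 camera calls.

## Working session

There is one attempt and no reset: what is moved stays moved. The work goes in short steps, Python scripts to look and compute and a shell command to move; the robot and the scene stay as the last step left them, time stands still between calls to the robot, and variables do not carry over. Pictures are saved under pics/ and viewed, at most 10 in all, crops included, and the job is handed in when it is done.

```bash
mkdir -p pics; ls
cat > h.py <<'E'
import numpy as np,cv2
from cell import telemetry,vision,ticket
def grab(n):
    c=vision.get_calibration(n); p,d=vision.read_camera(n)
    np.savez(''+n+'.npz',p=p,d=d,K=np.array(c['camera_matrix']),r=np.array(c['rvec']),t=np.array(c['tvec']))
    return p,d
def cloud(n):
    z=np.load(''+n+'.npz'); K=z['K'];d=z['d']
    v,u=np.mgrid[:480,:640]
    P=np.stack([(u-K[0,2])/K[0,0]*d,(v-K[1,2])/K[1,1]*d,d],-1)
    R=cv2.Rodrigues(z['r'])[0]
    W=(P-z['t'].ravel())@R
    W[d==0]=np.nan
    return z['p'],W
E
python3 - <<'E'
from h import *
for n in ['top','scene']:
    p,d=grab(n); cv2.imwrite(f'pics/{n}0.png',p[:,:,::-1])
print(telemetry.observe())
E
```

```text
pics
{'time': 0.1, 'qpos': array([ 1.04401902e+00,  3.42640731e-01,  1.52489572e+00, -1.67042239e-05,
        1.27538207e+00, -1.46030267e-01]), 'qvel': array([ 1.26162278e-03, -3.42050339e-03, -2.80530345e-03,  8.27113983e-05,
       -1.69642799e-03,  6.47866479e-04]), 'joint_efforts': array([ 8.90084448e-04, -4.32005775e+01, -2.44693494e+01,  7.17866071e-02,
        5.26628585e-02, -8.57454302e-05]), 'tool_pos': array([0.19503638, 0.48730646, 0.40412968]), 'tool_rot': array([-3.14027858e+00, -1.77124527e-04,  2.76085037e+00]), 'contact_force': array([-0.27450983, -0.57003096,  0.12101784]), 'torque': array([ 0.01614892, -0.01281357,  0.01243028]), 'grip_force': 0.0, 'opening': 0.0917932040457125}
```

View pics/top0.png

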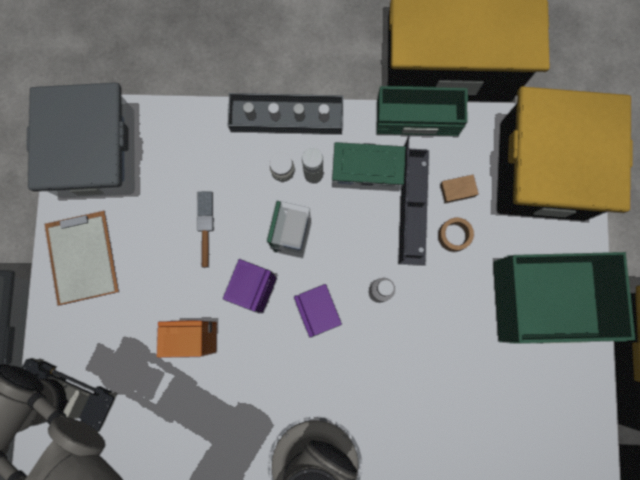

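View pics/scene0.png

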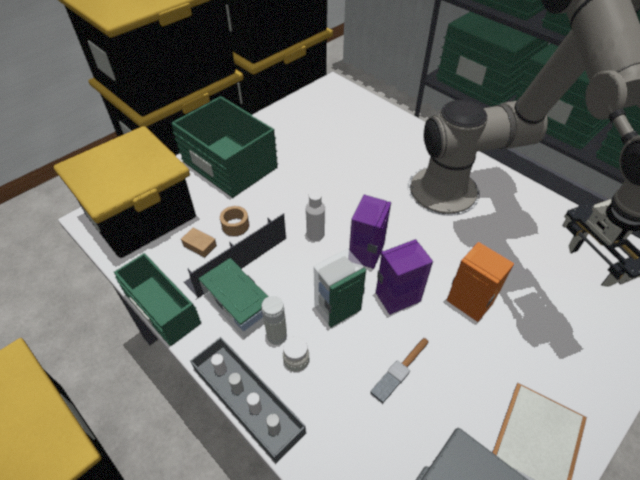

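The top view shows the upended box at (290,226) with its lid on the left. The stop is at about (404–427, 150–262) and the row box at (368,163). Purple look-alikes stand at (250,285) and (318,310), and the brush, jar and can are up-left.

Run:
```python
from h import *
p,W=cloud('top')
hsv=cv2.cvtColor(p,cv2.COLOR_RGB2HSV)
def rect(name,box,zlo,zhi):
    u0,u1,v0,v1=box; w=W[v0:v1,u0:u1].reshape(-1,3)
    w=w[(w[:,2]>zlo)&(w[:,2]<zhi)]
    r=cv2.minAreaRect((w[:,:2]*1000).astype(np.float32))
    print(name,len(w),'z',np.median(w[:,2]).round(3),'rect',np.round(r[0],1),np.round(r[1],1),round(r[2],2),'corners',cv2.boxPoints(r).round().tolist())
rect('box',(262,318,195,255),.165,.2)
rect('stop',(395,435,140,270),.095,.13)
rect('row',(328,412,135,195),.07,.095)
rect('purpleA',(215,285,255,318),.1,.2)
rect('purpleB',(290,345,280,340),.1,.2)
rect('shampoo',(360,400,270,305),.02,.2)
rect('jar',(265,297,150,185),.03,.09)
rect('can',(300,327,145,185),.1,.2)
rect('brush',(190,220,185,270),.008,.08)
rect('orange',(150,220,315,360),.05,.25)
p2,W2=cloud('scene')
w=W2[255:330,310:370].reshape(-1,3); w=w[(w[:,2]>.165)&(w[:,2]<.2)]
r=cv2.minAreaRect((w[:,:2]*1000).astype(np.float32));print('scene box',r,cv2.boxPoints(r).round().tolist())
```

```text
box 1522 z 0.18 rect [567.1  74.4] [ 80.5 100.9] 78.82 corners [[510.0, 45.0], [609.0, 25.0], [624.0, 104.0], [525.0, 124.0]]
stop 292 z 0.108 rect [ 650.2 -206. ] [  5.5 296. ] 88.11 corners [[502.0, -204.0], [798.0, -214.0], [798.0, -208.0], [502.0, -198.0]]
row 2888 z 0.08 rect [ 742.6 -116.4] [182.9 143.1] 88.23 corners [[668.0, -206.0], [811.0, -210.0], [817.0, -27.0], [674.0, -23.0]]
purpleA 1750 z 0.179 rect [426.2 163. ] [ 83.  102.4] 70.39 corners [[364.0, 141.0], [461.0, 107.0], [488.0, 185.0], [392.0, 219.0]]
purpleB 1601 z 0.18 rect [372.6   2.2] [101.6  80.8] 23.18 corners [[310.0, 19.0], [342.0, -55.0], [435.0, -15.0], [403.0, 59.0]]
shampoo 506 z 0.128 rect [ 428.9 -151.5] [53.8 55. ] 29.26 corners [[392.0, -141.0], [419.0, -189.0], [466.0, -162.0], [439.0, -114.0]]
jar 531 z 0.068 rect [741.8 105.3] [59.  59.7] 61.03 corners [[701.0, 94.0], [754.0, 65.0], [782.0, 117.0], [730.0, 146.0]]
can 452 z 0.148 rect [733.7  24.7] [50.3 48.6] 34.53 corners [[699.0, 31.0], [727.0, -10.0], [768.0, 19.0], [741.0, 59.0]]
brush 885 z 0.018 rect [581.  300.2] [ 54.7 200.6] 88.3 corners [[480.0, 276.0], [680.0, 270.0], [682.0, 325.0], [482.0, 330.0]]
orange 2025 z 0.179 rect [302.6 307.1] [ 79.9 103.6] 2.05 corners [[261.0, 357.0], [264.0, 254.0], [344.0, 257.0], [341.0, 360.0]]
scene box ((566.8510131835938, 73.67517852783203), (82.66472625732422, 100.53926086425781), 78.75213623046875) [[509.0, 43.0], [608.0, 23.0], [624.0, 104.0], [526.0, 124.0]]
```

```bash
python3 -m crank '[[0.2,-15,-5,0,0.03],[0.2,-45,-15,0,0.13],[0.2,-85,-28,0,0.25],[0.2,-126,-41,0,0.37],[0.2,-166,-54,0,0.49],[0.2,-206,-67,0,0.61],[0.2,-246,-80,0,0.73],[0.2,-286,-93,0,0.85],[0.2,-326,-106,0,0.97],[0.2,-366,-120,0,1.09],[0.2,-406,-133,0,1.21],[0.2,-440,-144,0,1.33]]'
cat > w.py <<'E'
from h import *
import sys
def to(x,y,z,yaw_deg):
    s=telemetry.observe();p=np.array(s['tool_pos'])*1000;R=cv2.Rodrigues(np.zeros(3))[0]
    r,pt,yw=s['tool_rot']
    from scipy.spatial.transform import Rotation as Ro
    R=Ro.from_euler('xyz',[r,pt,yw]).as_matrix()
    d=R.T@(np.array([x,y,z])-p); dy=(yw-np.radians(yaw_deg)+np.pi)%(2*np.pi)-np.pi
    print('t',s['time'],'pos',p.round(1),'yaw',np.degrees(yw).round(2),'F',np.round(s['contact_force'],1),'shift',d.round(1),'roll',round(dy,4))
if __name__=='__main__': to(*map(float,sys.argv[1:5]))
E
python3 w.py 584 162 338 78.8
python3 - <<'E'
from h import *
p,d=grab('wrist'); cv2.imwrite('pics/w1.png',p[:,:,::-1])
E
```

```text
time: 1.1
tool_pos: [0.5514, 0.1883, 0.4043]
tool_rot: [-3.141, 0.0, 1.424]
contact_force: [0.5, 0.4, -0.4]
opening: 0.055
grip_force: 0.0
t 1.1 pos [551.4 188.3 404.3] yaw 81.61 F [ 0.5  0.4 -0.4] shift [-21.3  36.2  66.3] roll 0.0491
```

View pics/w1.png

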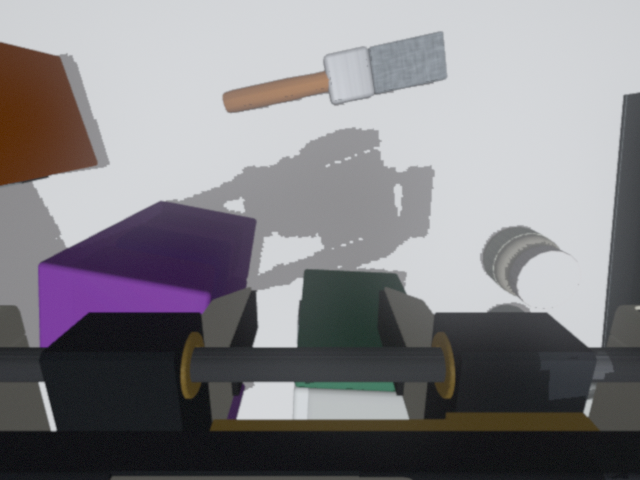

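The wrist view shows the green lid at (350,325) roughly in line between the fingers, with purple A to the left and well clear. Next I move to the standoff and lower.

```bash
python3 -m crank '[[0.2,-8,12,0,0.02],[0.2,-16,28,5,0.045],[0.2,-21.3,36,25,0.05],[0.2,-21.3,36,50,0.05],[0.2,-21.3,36,64,0.05],[0.2,-21.3,36,66,0.05],[0.2,-21.3,36,66,0.05]]'
python3 w.py 574.6 113.6 338 78.8
```

```text
time: 1.73
tool_pos: [0.5823, 0.1646, 0.3379]
tool_rot: [-3.139, 0.001, 1.382]
contact_force: [0.1, -0.1, 0.5]
opening: 0.0551
grip_force: 0.0
t 1.7333 pos [582.3 164.6 337.9] yaw 79.19 F [ 0.1 -0.1  0.5] shift [-51.5   2.   -0.1] roll 0.0068
```

```bash
python3 -m crank '[[0.2,-15,2,0,0.007],[0.2,-30,2,0,0.007],[0.2,-38,2,0,0.007],[0.2,-44,2,0,0.007],[0.2,-50,2,0,0.007],[0.2,-56,2,0,0.007],[0.2,-62,2,0,0.007],[0.2,-68,2,0,0.007],[0.2,-74,2,0,0.007],[0.2,-80,2,0,0.007],[0.2,-84,2,0,0.007],[0.2,-84,2,0,0.007]]'
python3 w.py 574.6 113.6 338 78.8
python3 - <<'E'
from h import *
p,d=grab('scene'); cv2.imwrite('pics/s1.png',cv2.resize(p[180:400,150:480,::-1],None,fx=2,fy=2))
E
```

```text
time: 2.73
tool_pos: [0.5687, 0.0803, 0.3385]
tool_rot: [-3.141, 0.0, 1.373]
contact_force: [-0.6, 0.3, 0.2]
opening: 0.0549
grip_force: 0.1
t 2.7333 pos [568.7  80.3 338.5] yaw 78.67 F [-0.6  0.3  0.2] shift [33.8 -0.7  0.5] roll -0.0023
```

View pics/s1.png

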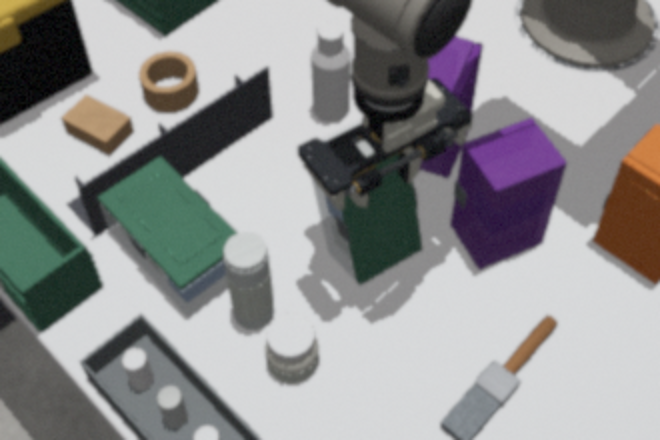

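The crop shows the box leaning forward under the fingers: the lid at (385,225) is tilted and its lower edge is lifted. It is tipping rather than sliding, so I keep pushing.

```bash
python3 -m crank '[[0.2,-4,0,0,0],[0.2,-8,0,0,0],[0.2,-12,0,0,0],[0.2,-16,0,0,0],[0.2,-20,0,0,0],[0.2,-24,0,0,0],[0.2,-28,0,0,0],[0.2,-28,0,0,0],[0.2,-28,0,0,0],[0.2,-28,0,0,0],[0.2,-28,0,0,0]]'
python3 - <<'E'
from h import *
p,d=grab('scene'); cv2.imwrite('pics/s2.png',cv2.resize(p[180:400,150:480,::-1],None,fx=2,fy=2))
E
python3 w.py 584 162 338 78.8
```

```text
time: 3.7
tool_pos: [0.5634, 0.0539, 0.3387]
tool_rot: [3.142, -0.0, 1.374]
contact_force: [0.0, 0.2, 0.5]
opening: 0.0553
grip_force: 0.0
t 3.75 pos [563.4  53.9 338.7] yaw 78.73 F [ 1.  -0.5  0.4] shift [110.   -0.9   0.7] roll -0.0013
```

View pics/s2.png

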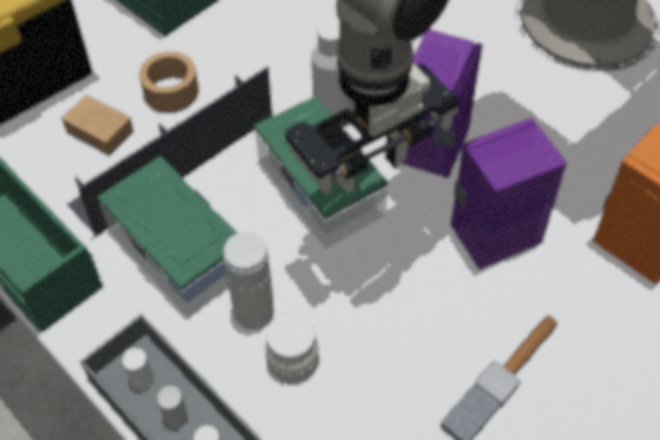

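The box lies lid up at about (320,155) in the crop, and nothing else has been disturbed. I back off and measure.

```bash
python3 -m crank '[[0.2,15,0,0,0],[0.2,40,0,-10,0],[0.2,75,0,-25,0],[0.2,110,0,-40,0],[0.2,145,0,-40,0],[0.2,160,0,-40,0]]'
python3 - <<'E'
from h import *
p,d=grab('top'); cv2.imwrite('pics/t1.png',cv2.resize(p[120:320,240:440,::-1],None,fx=3,fy=3,interpolation=cv2.INTER_CUBIC))
p,W=cloud('top')
u=W[:,:,0]*1000;v=W[:,:,1]*1000;z=W[:,:,2]*1000
def rr(m,n):
    r=cv2.minAreaRect(np.stack([u[m],v[m]],-1).astype(np.float32)); print(n,m.sum(),np.round(r[0],1),np.round(r[1],1),round(r[2],2),cv2.boxPoints(r).round().tolist())
zz=(z>72)&(z<90)
rr(zz&(u>460)&(u<630)&(v>-190)&(v<50),'box')
m=zz&(v<-20)&(v>-190)&(u>650)&(u<850)
rr(m,'row all')
print([(a,int((m&(u>a)&(u<a+10)).sum())) for a in range(650,850,10)])
m=zz&(v<-20)&(v>-190)&(u>650)&(u<785); rr(m,'row')
m=(z>85)&(z<125)&(v<-180)&(v>-240)&(u>450)&(u<850); rr(m,'stop'); 
c=np.polyfit(u[m],v[m],1); print('stop top fit',c, u[m].min(),u[m].max())
_,W=cloud('scene');u,v,z=[W[:,:,i]*1000 for i in range(3)]
m=(z>20)&(z<105)&(v<-185)&(v>-225)&(u>450)&(u<640); c=np.polyfit(u[m],v[m],1); print('scene face',m.sum(),c,np.polyval(c,565),np.nanmin(u[m]))
m=(z>95)&(z<125)&(v<-180)&(v>-240)&(u>450)&(u<850);print('scene stop ends',u[m].min(),u[m].max())
m=(z>72)&(z<90)&(v<-20)&(v>-190)&(u>650)&(u<785); rr(m,'row scene')
E
```

```text
time: 4.25
tool_pos: [0.5948, 0.2146, 0.3798]
tool_rot: [3.139, -0.003, 1.377]
contact_force: [-0.9, 0.0, 0.2]
opening: 0.0552
grip_force: 0.0
box 2950 [540.2 -59.9] [180.3 103.9] 78.8 [[472.0, -138.0], [574.0, -158.0], [609.0, 18.0], [507.0, 39.0]]
row all 2599 [ 773.  -107.6] [165.3 156.6] 89.05 [[693.0, -189.0], [850.0, -191.0], [853.0, -26.0], [696.0, -24.0]]
[(650, 0), (660, 0), (670, 0), (680, 0), (690, 110), (700, 269), (710, 258), (720, 256), (730, 257), (740, 258), (750, 244), (760, 255), (770, 237), (780, 248), (790, 173), (800, 2), (810, 0), (820, 0), (830, 0), (840, 32)]
row 2266 [ 740.3 -107. ] [165.3  91.2] 89.05 [[693.0, -189.0], [785.0, -190.0], [787.0, -25.0], [696.0, -24.0]]
stop 378 [ 675.9 -205.6] [ 57.4 347.5] 88.9 [[502.0, -231.0], [849.0, -238.0], [850.0, -180.0], [503.0, -174.0]]
stop top fit [-2.74388608e-02 -1.87005434e+02] 502.232373954574 849.8621658335047
scene face 829 [-3.06378870e-02 -1.85343135e+02] -202.65354151133977 500.3025531282489
scene stop ends 501.6361257163799 849.636797783746
row scene 1872 [ 739.5 -107. ] [ 90.8 165.3] 0.1 [[694.0, -24.0], [694.0, -190.0], [785.0, -190.0], [785.0, -24.0]]
```

View pics/t1.png

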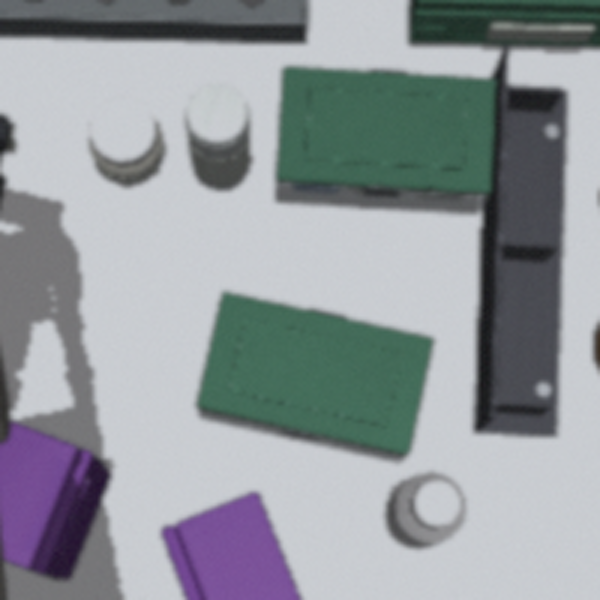

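The crop shows the box at about (315,375), turned clockwise and too near the robot. The row box is at (390,130), and the shampoo and purple B sit on the robot's side. The box has to move about 36 mm sideways and turn 9.5°. I'll push flush on its robot-side flank with open fingers, where there is just enough room.

```bash
python3 w.py 480.2 -25.6 395 -11.2
```

```text
t 4.3 pos [594.6 215.5 378.7] yaw 78.95 F [-1.4  0.7 -0.6] shift [-258.5  -66.1  -16.9] roll 1.5735
```

```bash
python3 -m crank '[[1,-10,-3,-8,0.06],[1,-30,-8,-16,0.18],[1,-52,-14,-17,0.30],[1,-74,-20,-17,0.42],[1,-96,-25,-17,0.54],[1,-118,-30,-17,0.66],[1,-140,-36,-17,0.78],[1,-162,-42,-17,0.90],[1,-184,-48,-17,1.02],[1,-206,-53,-17,1.14],[1,-228,-58,-17,1.26],[1,-245,-63,-17,1.38]]'
python3 -m crank '[[1,-2,5,0,0.1],[1,-4,10,0,0.19],[1,-4,12,0,0.19],[1,-4,12,0,0.19]]'
python3 w.py 480.2 -25.6 218 -11.2
```

```text
time: 5.3
tool_pos: [0.4839, -0.019, 0.3953]
tool_rot: [3.141, 0.001, -0.013]
contact_force: [0.9, 0.2, -0.8]
opening: 0.0917
grip_force: 0.0
time: 5.63
tool_pos: [0.4806, -0.0299, 0.3955]
tool_rot: [3.141, 0.001, -0.195]
contact_force: [-0.3, -1.5, -0.3]
opening: 0.0916
grip_force: 0.0
t 5.6333 pos [480.6 -29.9 395.5] yaw -11.14 F [-0.3 -1.5 -0.3] shift [ -1.1  -4.2 177.5] roll 0.001
```

```bash
python3 -m crank '[[1,-1,-4,5,0],[1,-1,-4,20,0],[1,-1,-4,50,0],[1,-1,-4,80,0],[1,-1,-4,105,0],[1,-1,-4,115,0],[1,-1,-4,115,0]]'
python3 - <<'E'
from h import *
p,d=grab('wrist'); cv2.imwrite('pics/w2.png',p[:,:,::-1])
E
python3 w.py 480.2 -25.6 218 -11.2
```

```text
time: 6.22
tool_pos: [0.4797, -0.0243, 0.2778]
tool_rot: [-3.141, 0.006, -0.194]
contact_force: [-0.0, 0.1, -0.1]
opening: 0.0916
grip_force: 0.0
t 6.2667 pos [480.4 -24.5 279.4] yaw -11.11 F [-0.2 -0.6  0.8] shift [ 0.2  1.2 61.4] roll 0.0015
```

View pics/w2.png

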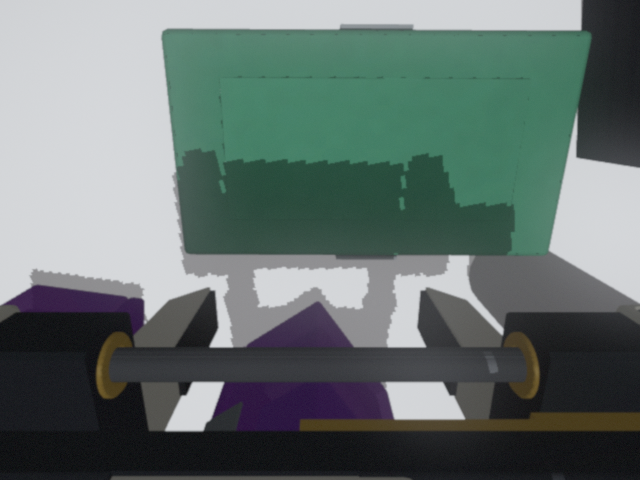

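Run:
```python
from h import *
p,W=cloud('wrist')
for c in [(316,304),(330,340),(250,345),(350,254),(200,254),(540,254),(200,300),(430,300)]:
    print(c,(W[c[1],c[0]]*1000).round(1))
z=np.load('wrist.npz');R=cv2.Rodrigues(z['r'])[0];print('cam',(-R.T@z['t'].ravel()*1000).round(1))
```

```text
(316, 304) [435.1 -13.7   5.9]
(330, 340) [423.9 -20.9  37.7]
(250, 345) [412.   40.8   7.5]
(350, 254) [495.3 -42.7  78.8]
(200, 254) [486.1  60.   -0.6]
(540, 254) [ 477.3 -134.3   78.1]
(200, 300) [499.2  22.6 111.1]
(430, 300) [479.6 -71.9 108.8]
cam [561.4 -39.3 256.2]
```

Box flank and purple corner are where I expected, so I lower and then push sideways while turning.

```bash
python3 -m crank '[[1,0,0,5,0],[1,0,0,20,0],[1,0,0,40,0],[1,0,0,56,0],[1,0,0,60,0],[1,0,0,60,0]]'
python3 w.py 517 -40.2 218 -1.75
```

```text
time: 6.77
tool_pos: [0.4807, -0.025, 0.2205]
tool_rot: [-3.142, 0.001, -0.196]
contact_force: [0.4, -0.5, 1.0]
opening: 0.092
grip_force: 0.0
t 6.7667 pos [480.7 -25.  220.5] yaw -11.21 F [ 0.4 -0.5  1. ] shift [38.6  7.9  2.5] roll -0.165
```

```bash
python3 -m crank '[[1,4,0,0,0],[1,8,1,0,0],[1,11.5,2,0,-0.02],[1,15,2.7,0,-0.04],[1,18.5,3.5,0,-0.06],[1,22,4.2,0,-0.08],[1,25.5,5,0,-0.1],[1,29,5.7,0,-0.12],[1,32.5,6.5,0,-0.14],[1,36,7.3,0,-0.155],[1,38.6,8,0,-0.165],[1,38.6,8,0,-0.165]]'
python3 w.py 517 -40.2 218 -1.75
python3 - <<'E'
from h import *
for n in ['top','scene']:
    grab(n);p,W=cloud(n)
    u,v,z=[W[:,:,i]*1000 for i in range(3)]
    h=cv2.cvtColor(p,cv2.COLOR_RGB2HSV)
    m=(z>74)&(z<86)&(u>460)&(u<680)&(v>-200)&(v<80)&(h[:,:,0]>65)&(h[:,:,0]<95)&(h[:,:,1]>80)
    r=cv2.minAreaRect(np.stack([u[m],v[m]],-1).astype(np.float32));print(n,m.sum(),r,cv2.boxPoints(r).round().tolist())
E
```

```text
time: 7.77
tool_pos: [0.5177, -0.0407, 0.2207]
tool_rot: [3.141, -0.001, -0.03]
contact_force: [-0.7, -0.5, 0.1]
opening: 0.0918
grip_force: 0.5
t 7.7667 pos [517.7 -40.7 220.7] yaw -1.73 F [-0.7 -0.5  0.1] shift [-0.7 -0.5  2.7] roll 0.0004
top 340 ((601.2664184570312, -118.00476837158203), (139.39784240722656, 70.69397735595703), 46.5072021484375) [[528.0, -144.0], [579.0, -193.0], [675.0, -92.0], [624.0, -43.0]]
scene 1897 ((570.0504150390625, -64.5018310546875), (181.29180908203125, 117.35887145996094), 87.4332504272461) [[507.0, -152.0], [625.0, -158.0], [633.0, 23.0], [515.0, 29.0]]
```

```bash
python3 -m crank '[[1,-3,0,0,0],[1,-6,0,0,0],[1,-6,0,-10,0],[1,-6,0,-35,0],[1,-6,0,-70,0],[1,-6,0,-105,0],[1,-6,0,-140,0],[1,-6,0,-165,0],[1,-6,0,-175,0],[1,-6,0,-175,0]]'
python3 w.py 585 170 395 88.25
```

```text
time: 8.7
tool_pos: [0.5111, -0.0403, 0.3987]
tool_rot: [3.14, -0.006, -0.031]
contact_force: [-0.3, -0.1, -0.3]
opening: 0.092
grip_force: 0.0
t 8.7 pos [511.1 -40.3 398.7] yaw -1.78 F [-0.3 -0.1 -0.3] shift [  67.3 -212.5    3.9] roll -1.5714
```

```bash
python3 -m crank '[[0.2,3,-8,0,-0.06],[0.2,9,-28,0,-0.18],[0.2,15,-48,0,-0.30],[0.2,21,-68,0,-0.42],[0.2,27,-88,0,-0.54],[0.2,33,-108,0,-0.66],[0.2,39,-128,0,-0.78],[0.2,45,-148,0,-0.90],[0.2,51,-168,0,-1.02],[0.2,57,-188,0,-1.14],[0.2,63,-204,0,-1.26],[0.2,67,-212,0,-1.38]]' >/dev/null
python3 -m crank '[[0.2,0,0,0,-0.1],[0.2,0,0,0,-0.19],[0.2,0,0,0,-0.19]]'
python3 - <<'E'
from h import *
for n in ['top','scene']:
    grab(n);p,W=cloud(n)
    u,v,z=[W[:,:,i]*1000 for i in range(3)]
    m=(z>74)&(z<86)&(u>460)&(u<670)&(v>-190)&(v<80)
    r=cv2.minAreaRect(np.stack([u[m],v[m]],-1).astype(np.float32));print(n,m.sum(),r,cv2.boxPoints(r).round().tolist())
E
python3 w.py 577 65 218 88.25
```

```text
time: 9.95
tool_pos: [0.5843, 0.1697, 0.3932]
tool_rot: [-3.138, 0.001, 1.542]
contact_force: [0.1, -0.5, -0.2]
opening: 0.0553
grip_force: 0.0
top 2784 ((577.23876953125, -65.2939453125), (180.1944122314453, 102.19126892089844), 89.17689514160156) [[525.0, -155.0], [627.0, -156.0], [630.0, 24.0], [527.0, 26.0]]
scene 2038 ((576.5343627929688, -65.12886810302734), (181.3657684326172, 104.91768646240234), 87.99158477783203) [[521.0, -154.0], [626.0, -158.0], [632.0, 24.0], [527.0, 27.0]]
t 10.05 pos [584.4 169.4 394. ] yaw 88.0 F [-0.2 -0.  -0.2] shift [-104.6   -3.3  176.1] roll -0.0044
```

The box now measures centre (577,−65), in line with the stop to about 1 mm and 1°. I'll come down behind its tail and push it home.

```bash
python3 -m crank '[[0.2,-10,-0.5,0,0],[0.2,-40,-1,5,0],[0.2,-75,-2,20,-0.004],[0.2,-102,-3,45,-0.004],[0.2,-110,-3,80,-0.004],[0.2,-110,-3,115,-0.004],[0.2,-110,-3,145,-0.004],[0.2,-110,-3,168,-0.004],[0.2,-110,-3,176,-0.004],[0.2,-110,-3,176,-0.004]]'
python3 w.py 577 -13.4 218 88.25
```

```text
time: 10.88
tool_pos: [0.5773, 0.059, 0.2177]
tool_rot: [-3.137, 0.0, 1.541]
contact_force: [0.2, 0.2, 0.8]
opening: 0.0552
grip_force: 0.0
t 10.8833 pos [577.3  59.  217.7] yaw 88.3 F [0.2 0.2 0.8] shift [-72.4   1.9  -0.4] roll 0.0008
```

```bash
python3 -m crank '[[0.2,-8,0,0,0],[0.2,-16,0,0,0],[0.2,-22,0,0,0],[0.2,-28,0,0,0],[0.2,-34,0,0,0],[0.2,-40,0,0,0],[0.2,-46,0,0,0],[0.2,-52,0,0,0],[0.2,-58,0,0,0],[0.2,-63,0,0,0],[0.2,-67,0,0,0],[0.2,-67,0,0,0]]'
python3 -m crank '[[0.2,-1,0,0,0],[0.2,-2,0,0,0],[0.2,-3,0,0,0],[0.2,-3,0,0,0]]'
python3 -m crank '[[0.2,-1,0,0,0],[0.2,-1.5,0,0,0],[0.2,-1.5,0,0,0]]'
```

```text
time: 11.88
tool_pos: [0.5764, -0.0081, 0.2206]
tool_rot: [3.14, 0.0, 1.542]
contact_force: [0.6, -0.2, -0.9]
opening: 0.0552
grip_force: 0.0
time: 12.22
tool_pos: [0.5762, -0.0101, 0.22]
tool_rot: [3.141, -0.0, 1.543]
contact_force: [1.5, 4.0, 2.5]
opening: 0.0547
grip_force: 2.2
time: 12.47
tool_pos: [0.5761, -0.0116, 0.2199]
tool_rot: [3.141, -0.0, 1.543]
contact_force: [0.3, 5.0, 4.2]
opening: 0.0555
grip_force: 2.5
```

```bash
python3 -m crank '[[0.2,-1,0,0,0],[0.2,-1,0,0,0]]'
python3 -m crank '[[0.2,-1,0,0,0],[0.2,-1,0,0,0]]'
python3 -m crank '[[0.2,-1,0,0,0],[0.2,-1,0,0,0]]'
```

```text
time: 12.63
tool_pos: [0.5761, -0.0118, 0.2199]
tool_rot: [3.141, -0.002, 1.543]
contact_force: [0.6, 9.8, 4.9]
opening: 0.0546
grip_force: 4.7
time: 12.8
tool_pos: [0.5761, -0.0121, 0.2199]
tool_rot: [3.141, -0.003, 1.543]
contact_force: [1.9, 13.7, 4.6]
opening: 0.0551
grip_force: 6.9
time: 12.97
tool_pos: [0.5762, -0.0124, 0.2199]
tool_rot: [3.141, -0.004, 1.542]
contact_force: [3.0, 17.2, 4.1]
opening: 0.0553
grip_force: 9.1
```

The force rises against a hard stop, so the box is seated. I back off, raise and check.

```bash
python3 -m crank '[[0.2,3,0,0,0],[0.2,10,0,0,0],[0.2,30,0,0,0],[0.2,55,0,0,0],[0.2,70,0,-20,0],[0.2,70,0,-55,0],[0.2,70,0,-95,0],[0.2,70,0,-135,0],[0.2,75,0,-165,0],[0.2,105,0,-175,0],[0.2,140,0,-175,0],[0.2,160,0,-175,0]]'
python3 - <<'E'
from h import *
for n in ['top','scene']:
    p,_=grab(n);p,W=cloud(n)
    u,v,z=[W[:,:,i]*1000 for i in range(3)]
    m=(z>74)&(z<86)&(u>460)&(u<670)&(v>-199)&(v<40)
    r=cv2.minAreaRect(np.stack([u[m],v[m]],-1).astype(np.float32));print(n,m.sum(),r,cv2.boxPoints(r).round().tolist())
    if n=='top': cv2.imwrite('pics/t2.png',cv2.resize(p[120:320,240:440,::-1],None,fx=3,fy=3,interpolation=cv2.INTER_CUBIC))
E
```

```text
time: 13.97
tool_pos: [0.5802, 0.147, 0.3957]
tool_rot: [3.14, -0.0, 1.542]
contact_force: [-0.1, 0.8, -0.4]
opening: 0.0552
grip_force: 0.0
top 2746 ((575.6177978515625, -110.18904876708984), (176.54672241210938, 103.22932434082031), 89.24292755126953) [[523.0, -198.0], [626.0, -199.0], [628.0, -23.0], [525.0, -21.0]]
scene 1987 ((569.165283203125, -110.6684799194336), (180.8773651123047, 117.1014175415039), 87.15782165527344) [[506.0, -198.0], [623.0, -204.0], [632.0, -23.0], [515.0, -17.0]]
```

View pics/t2.png

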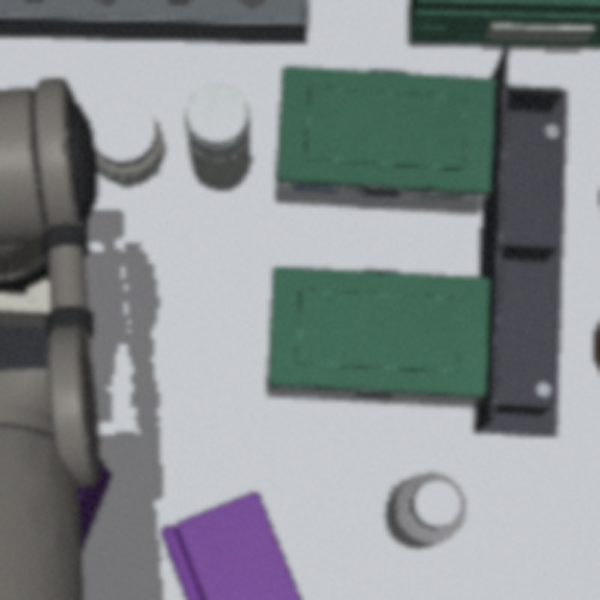

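The box lies at (380,330) with its end flush on the stop face at x≈490, parallel to the row box. The other things in the crop are where they were.

```bash
python3 -c "
from cell import ticket
print(ticket.hand_in())"
```

```text
the job is handed in; nothing more can be done
None
```

The job is handed in at about 14 s: I tipped the green-lidded box onto its base and pushed it squarely up against the stop, within about 2 mm of the middle of the free place, with the row box and the other objects in view left where they were.

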